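# Get the mixing pot out from behind the epoxy containers and onto the scale

### The arm

A 6-joint arm with a two-finger parallel gripper is mounted at the origin on the work surface. World frame = base frame: x ahead of the robot, y to its left, z up, the work surface at z = 0. Lengths are in m, angles in rad, forces in N, time in s.
With the tool pointing down it reaches from about 0.425 to 0.925 m from the base axis. Payload 12.5 kg.
Tool frame: the origin (TCP) lies on the mounting face of the last link; the fingertips stand 173 mm ahead of it and the grasp point (between the pads) lies 155 mm ahead of it; z points along the fingers, y is the line along which they close (so a half turn about z gives the same grasp; the last joint's range is limited). The gripper opens to 85 mm and grips with 20 to 120 N. Pads are 22 mm wide; open, the fingers measure 114 mm over their backs; the gripper's body (76 mm by 85 mm) begins 54 mm behind the grasp point. The pads swing forward as they close: fully open they stand 13 mm farther back than shut.
Start: joints at [-1.306, 0.491, 1.559, -0, 1.092, -0.106], TCP at [0.226, -0.583, 0.405] pointing down, gripper open.
Joint ranges: [-3.1, 3.1], [-0.84, 2.19], [0.05, 2.79], [-1.13, 4.28], [0.06, 2.93], [-2.69, 2.69]. Speed limits (rad/s): [2.22, 2.22, 2.79, 3.14, 3.14, 3.14].

### API

Orientations are given as a unit quaternion [x, y, z, w].
In Python, from plant import state, get_image, sign_off, search_frame gives the robot as it stands.
- The arm moves only by the tool send_rows, never from a script. Its argument "rows" is one flat list of numbers, 4 for each row, row after row: the shift along the tool's x, y, z in mm, then the turn about the tool's z in rad. In form: [dx, dy, dz, roll, dx, dy, dz, roll, ...]. A call has exactly 5 rows; each row is the pose to reach, as a shift and turn from the pose commanded when the call began, along the tool's axes at that moment; what a row does not reach only later rows make up. A row lasts 1/8 s, in which the tool goes at most 62.5 mm and 10.7 degrees, less where a joint would pass 70% of its speed; a pose out of reach is approached as far as the arm can. A call with a gripper value outside its range is refused whole. "hand" is the closure, from -1 (fully open) to 1 (shut), set as the call begins (left out, the last holds). The fingers move at their own pace and stop on an object; "squeeze" is the grip in N (left out, the last holds). Time passes only in rows, so rows that repeat a pose let the fingers close, or fill a call up. It gives the time, the measured TCP pose, the force, the opening and the grip force at its end, in the units of the state.
- state(): the state, without advancing time (a new reading comes with each control period).
- get_image(name): name is "scene" or "top" or "wrist"; returns a dict with "pixels" (420x560x3 uint8, red, green, blue), "fx", "fy", "cx", "cy" (pixels), "eye" and "attitude" of the camera in the world; the wrist camera has in their place "mount" (4x4, takes a point from camera to tool coordinates, whose origin is the TCP and whose axes are the flange's). Camera axes: x right, y down, z forward; pixel columns grow to the right and rows downward; lengths in m; the calibration is good to about 2 mm. A picture is of the moment at which its call begins: read the wrist's pose just before it. There is no depth.
- sign_off(): hands the job in; it is judged then, once.
Trained networks look in a picture, given as the dict that the camera call returned (one of the last four; its "shot" number tells which), for a name from the list of things; names that differ only in an ending like _2 or _b are one class to them, and where a whole thing is asked for, a point or a joint stands for the part that bears it (a point fixed in the world has none). Each returns a list of dicts, best first, with "confidence" (0 to 1); they miss things now and then, are a little off and sometimes report something else, mostly with a low value. They report only what shows in the picture. A call takes as long as a camera call.
- search_frame(picture, label): "pixel" ([column, row] in pixels, amid what is visible of it).
The state is a dict: "t": time; "joint_pos": joint angles; "dq": joint speeds; "effort": joint torques, N m; "tool_pos": TCP position; "ee_rot": TCP orientation; "wrist_force": force on the tool from outside, world axes, zero at the start; "torque": the same for the moment, N m; "grip_width": opening from 0.0 (shut) to 1.0 (fully open); "grip_force": force on a finger pad.
Only numpy, scipy, OpenCV 4.12 (cv2) and the standard library are available. Lean on these libraries where they do the work, as an engineer would, in place of code of your own. Each camera call takes 0.05 s, during which the arm holds its last target. There are 200 camera calls.

### The job

Clear the blue resin tin, the yellow hardener bottle and the red-lidded filler jar off the wooden caddy and stand all three together in the grey drip tray; only then fetch the small orange mixing pot from among their places and stand it in the middle of the scale's round steel pan. Finally put the three containers back on the caddy, each centred on the square pad of its own colour (the jar on red), keeping everything upright all the while.

Things in the scene. Friction and masses are not known exactly. Their poses are not given: they have to be found in the camera images.
- tin: Loose metal tin of resin: plain upright cylinder, 66 mm diameter, 105 mm high, about 0.42 kg, blue with a blue lid in a steel-coloured rim. Origin at the centre of its underside, z up. At the start it stands roughly centred on the blue pad.
- bottle: Loose hardener bottle, yellow, rigid, about 0.34 kg: upright cylinder 60 mm in diameter up to 84 mm height, then a shoulder and a 28 mm wide cap, 105 mm high in all. Origin at the centre of its underside, z up. At the start it stands roughly centred on the yellow pad.
- jar: Loose filler jar, white with a red lid of the same width, about 0.28 kg: upright cylinder 64 mm diameter, 100 mm high. Origin at the centre of its underside, z up. At the start it stands roughly centred on the red pad.
- pot: Loose rigid open mixing pot, orange, 53 mm diameter at the foot and 56 mm at the rim, 50 mm high, wall 3 mm, about 45 g; a light grip holds it. Origin at the centre of its underside, z up. At the start it stands on the caddy's board between the left and right pads and behind the front pad, too close to the containers and the back wall for fingers to get beside it.
- caddy: Fixed wooden caddy: board 200 mm (x) by 240 mm (y), 12 mm thick; a back wall 12 mm thick along its +x edge rises to 57 mm above the bench. Origin: centre of the board's underside; x points to the back wall. The pads lie on the board at (x, y) = (40, 75), (40, -75) and (-45, 0) mm, which colour where changes; the pot starts near (40, 0).
- blue_pad: Fixed blue square pad, 84 mm by 84 mm, 3 mm thick, on the caddy's board: the tin's place. Origin at the centre of its underside (top 3 mm above); its axes are parallel to the caddy's.
- yellow_pad: Fixed yellow square pad, 84 mm by 84 mm, 3 mm thick, on the caddy's board: the bottle's place. Origin at the centre of its underside (top 3 mm above); its axes are parallel to the caddy's.
- red_pad: Fixed red square pad, 84 mm by 84 mm, 3 mm thick, on the caddy's board: the jar's place. Origin at the centre of its underside (top 3 mm above); its axes are parallel to the caddy's.
- tray: Fixed shallow grey drip tray, the side area: outside 300 mm (its x) by 130 mm (its y), rim 18 mm high, walls 4 mm thick, inner floor within 5 mm of the bench. Origin at the centre of its underside; x along its length. It has room for the three containers in a row, 90 mm apart along x. It lies to the left or right of the caddy, with the scale on the other side.
- scale: Fixed bench scale: black base 190 mm by 170 mm with a display towards its -x side, and a round steel pan of 140 mm diameter whose flat top is 36 mm above the bench. Origin at bench level right under the centre of the pan, z up.

How it is judged:
On the way, in this order (a step that is already met when the one before it is completed fails the run):
1. tin, bottle and jar all stand released and upright in the drip tray while the pot is still in its place (x of tin in the frame of tray between -0.13 and 0.13 m and y of tin in the frame of tray between -0.045 and 0.045 m and z of tin in the frame of tray between 0 and 0.01 m and angle between each of tin, bottle, jar's own z axis and vertical below 0.1 rad and x of bottle in the frame of tray between -0.13 and 0.13 m and y of bottle in the frame of tray between -0.045 and 0.045 m and z of bottle in the frame of tray between 0 and 0.01 m and x of jar in the frame of tray between -0.13 and 0.13 m and y of jar in the frame of tray between -0.045 and 0.045 m and z of jar in the frame of tray between 0 and 0.01 m and linear speed of each of tin, bottle, jar below 0.03 m/s and contact force between the fingers and tin below 0.3 N and contact force between the fingers and bottle below 0.3 N and contact force between the fingers and jar below 0.3 N and distance of pot from where it was at the start of the episode below 0.04 m), for 0.2 s.
2. the pot stands released and upright in the middle of the scale's pan while the three containers are still in the tray (horizontal distance between pot and scale below 0.02 m and z of pot in the frame of scale between 0.03 and 0.042 m and angle between each of pot, tin, bottle, jar's own z axis and vertical below 0.1 rad and linear speed of pot below 0.03 m/s and contact force between the fingers and pot below 0.3 N and x of tin in the frame of tray between -0.13 and 0.13 m and y of tin in the frame of tray between -0.045 and 0.045 m and z of tin in the frame of tray between 0 and 0.01 m and x of bottle in the frame of tray between -0.13 and 0.13 m and y of bottle in the frame of tray between -0.045 and 0.045 m and z of bottle in the frame of tray between 0 and 0.01 m and x of jar in the frame of tray between -0.13 and 0.13 m and y of jar in the frame of tray between -0.045 and 0.045 m and z of jar in the frame of tray between 0 and 0.01 m), for 0.2 s.
At the end, for the whole second after the job is handed in: The tin stands on the blue pad, the bottle on the yellow pad and the jar on the red pad, each within 15 mm of the pad's centre; the pot stands on the scale's pan within 20 mm of its centre; all four upright (within 0.1 rad), released and at rest (horizontal distance between tin and blue_pad below 0.015 m and z of tin in the frame of blue_pad between 0 and 0.008 m and angle between each of tin, bottle, jar, pot's own z axis and vertical below 0.1 rad and linear speed of each of tin, bottle, jar, pot below 0.03 m/s and contact force between the fingers and tin below 0.3 N and horizontal distance between bottle and yellow_pad below 0.015 m and z of bottle in the frame of yellow_pad between 0 and 0.008 m and contact force between the fingers and bottle below 0.3 N and horizontal distance between jar and red_pad below 0.015 m and z of jar in the frame of red_pad between 0 and 0.008 m and contact force between the fingers and jar below 0.3 N and horizontal distance between pot and scale below 0.02 m and z of pot in the frame of scale between 0.03 and 0.042 m and contact force between the fingers and pot below 0.3 N); the robot touches nothing.
It fails at once if tin tipped by more than about 35 degrees (angle between tin's own z axis and vertical above 0.6 rad).
It fails at once if bottle tipped by more than about 35 degrees (angle between bottle's own z axis and vertical above 0.6 rad).
It fails at once if jar tipped by more than about 35 degrees (angle between jar's own z axis and vertical above 0.6 rad).
It fails at once if pot tipped by more than about 35 degrees (angle between pot's own z axis and vertical above 0.6 rad).
It also fails if it takes over 144 s, if anything falls off the work surface, if the arm or the gripper's body presses on something with over 40 N, if the wrist force passes 120 N, or if a joint passes its speed limit or range.

## Working session

There is one attempt and no reset: what is moved stays moved. The work goes in short steps, Python scripts to look and compute and a tool call to move; the robot and the scene stay as the last step left them, time stands still between calls to the robot, and variables do not carry over. Pictures are saved under pics/ and viewed, at most 14 in all, crops included, and the job is handed in when it is done.

Besides the shell and the picture viewer there is one more tool, called after ">>>" by a JSON object that holds its "api" and its "payload". send_rows: Moves the arm, as the interface text tells. Its arguments: {"type":"object","properties":{"rows":{"type":"array"},"hand":{"type":"number"},"squeeze":{"type":"number"}},"required":["rows"]}

```bash
ls; mkdir -p pics
python3 - <<'E'
from plant import *
import cv2
print(state())
for n in("top","scene"):
    p=get_image(n); cv2.imwrite(f"pics/{n}0.png",p["pixels"][:,:,::-1])
    print({k:v for k,v in p.items() if k!="pixels"})
E
```

```text
pics
{'t': 0.0, 'joint_pos': array([-1.30560156e+00,  4.91595088e-01,  1.55947577e+00, -1.48620979e-05,
        1.09170153e+00, -1.05581574e-01]), 'dq': array([-0.00047275,  0.00144419,  0.00107936,  0.00024296, -0.00201152,
       -0.00238728]), 'effort': array([-1.18697440e-03, -6.18455601e+01, -2.61595148e+01, -1.34810730e-04,
        3.96816846e-03, -2.34505501e-05]), 'tool_pos': array([ 0.22648388, -0.58248388,  0.40409648]), 'ee_rot': array([ 9.82863971e-01,  1.84331405e-01, -5.35966037e-05, -5.87462472e-04]), 'wrist_force': array([-0.61820308,  0.57722145,  0.27750332]), 'torque': array([-0.01420177,  0.03789207,  0.024844  ]), 'grip_force': 0.0, 'grip_width': 0.9977022585188368}
{'fx': 466.3901477954258, 'fy': 466.3901477954258, 'cx': 280.70408207831304, 'cy': 217.0354300948353, 'eye': array([0.41345084, 0.00624314, 0.99439967]), 'attitude': array([-0.70305361,  0.70532868, -0.05735383,  0.07026817]), 'shot': 1}
{'fx': 446.1794284083722, 'fy': 446.1794284083722, 'cx': 273.84054193280707, 'cy': 202.4379056125635, 'eye': array([0.97577651, 0.65019926, 0.90459939]), 'attitude': array([ 0.26866612,  0.90106221, -0.3281474 , -0.09069009]), 'shot': 2}
```

View pics/top0.png

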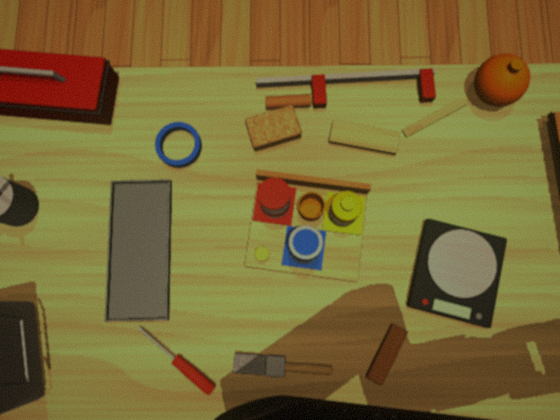

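View pics/scene0.png

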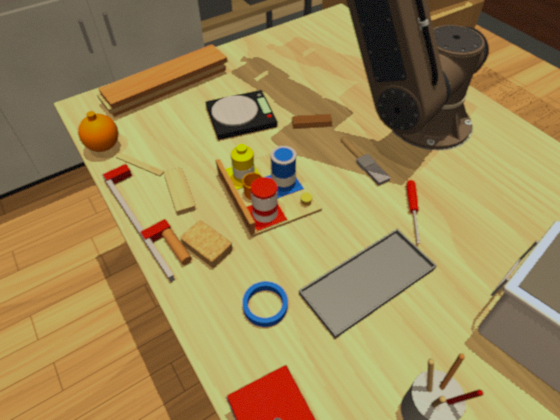

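```bash
cat > h.py <<'E'
import numpy as np, cv2
from scipy.spatial.transform import Rotation as R
from plant import *
def cam(p,s=None):
    if "mount" in p:
        T=np.eye(4);T[:3,:3]=R.from_quat(s["ee_rot"]).as_matrix();T[:3,3]=s["tool_pos"]
        M=T@p["mount"];return M[:3,:3],M[:3,3]
    return R.from_quat(p["attitude"]).as_matrix(),np.array(p["eye"])
def world(p,px,z,s=None):
    A,e=cam(p,s); px=np.atleast_2d(np.array(px,float))
    d=np.c_[(px[:,0]-p["cx"])/p["fx"],(px[:,1]-p["cy"])/p["fy"],np.ones(len(px))]@A.T
    return (e+d*((z-e[2])/d[:,2])[:,None])[:,:2]
def pix(p,X,s=None):
    A,e=cam(p,s); c=(np.atleast_2d(X)-e)@A
    return np.c_[p["fx"]*c[:,0]/c[:,2]+p["cx"],p["fy"]*c[:,1]/c[:,2]+p["cy"]]
def move(x,y,z,yaw,frm=None):
    "shift in tool axes (mm) and roll; tool down, yaw of tool x axis; frm=[x,y,z,yaw] commanded, else measured"
    if frm is None:
        s=state();M=R.from_quat(s["ee_rot"]).as_matrix();frm=[*s["tool_pos"],np.arctan2(M[1,0],M[0,0])]
    c,n=np.cos(frm[3]),np.sin(frm[3]);d=np.array([x,y,z])-frm[:3]
    w=(yaw-frm[3]+np.pi)%(2*np.pi)-np.pi
    return np.round([1e3*(c*d[0]+n*d[1]),1e3*(n*d[0]-c*d[1]),-1e3*d[2],-w],3)
E
python3 - <<'E'
from h import *
p=get_image("top")
w=lambda px,z:print(px,z,np.round(world(p,px,z),3).tolist())
w([[112,181],[171,181],[169,319],[106,319]],.018)
w([[462,263]],.036); w([[305,243]],.12); w([[273,193]],.115); w([[347,202]],.12); w([[311,207]],.062)
w([[246,265],[357,279]],.012); w([[258,171],[369,187]],.057)
for n in "tin bottle jar pot tray scale caddy blue_pad yellow_pad red_pad".split():print(n,search_frame(p,n)[:1])
c=cv2.resize(p["pixels"][150:300,220:390],None,fx=4,fy=4,interpolation=cv2.INTER_CUBIC);cv2.imwrite("pics/c0.png",c[:,:,::-1])
print(get_image("wrist")["mount"])
E
```

```text
[[112, 181], [171, 181], [169, 319], [106, 319]] 0.018 [[0.673, 0.391], [0.673, 0.262], [0.38, 0.254], [0.38, 0.384]]
[[462, 263]] 0.036 [[0.492, -0.346]]
[[305, 243]] 0.12 [[0.523, -0.024]]
[[273, 193]] 0.115 [[0.622, 0.037]]
[[347, 202]] 0.12 [[0.602, -0.105]]
[[311, 207]] 0.062 [[0.604, -0.039]]
[[246, 265], [357, 279]] 0.012 [[0.491, 0.097], [0.461, -0.135]]
[[258, 171], [369, 187]] 0.057 [[0.682, 0.07], [0.647, -0.159]]
tin [{'pixel': [303.6, 245.3], 'confidence': 0.82}]
bottle [{'pixel': [344.1, 209.6], 'confidence': 0.77}]
jar [{'pixel': [272.8, 196.1], 'confidence': 0.67}]
pot []
tray [{'pixel': [137.8, 251.8], 'confidence': 0.56}]
scale [{'pixel': [457.3, 272.3], 'confidence': 0.91}]
caddy [{'pixel': [319.5, 228.4], 'confidence': 0.6}]
blue_pad [{'pixel': [290.8, 261.5], 'confidence': 0.83}]
yellow_pad [{'pixel': [334.6, 225.5], 'confidence': 0.97}]
red_pad [{'pixel': [280.4, 216.4], 'confidence': 0.86}]
[[ 7.67634993e-04 -9.52332514e-01 -3.05060966e-01  7.86694555e-02]
 [ 9.99999467e-01  9.41786121e-04 -4.23715175e-04 -8.89304870e-04]
 [ 6.90819922e-04 -3.05060478e-01  9.52332729e-01  3.08457149e-02]
 [ 0.00000000e+00  0.00000000e+00  0.00000000e+00  1.00000000e+00]]
```

View pics/c0.png

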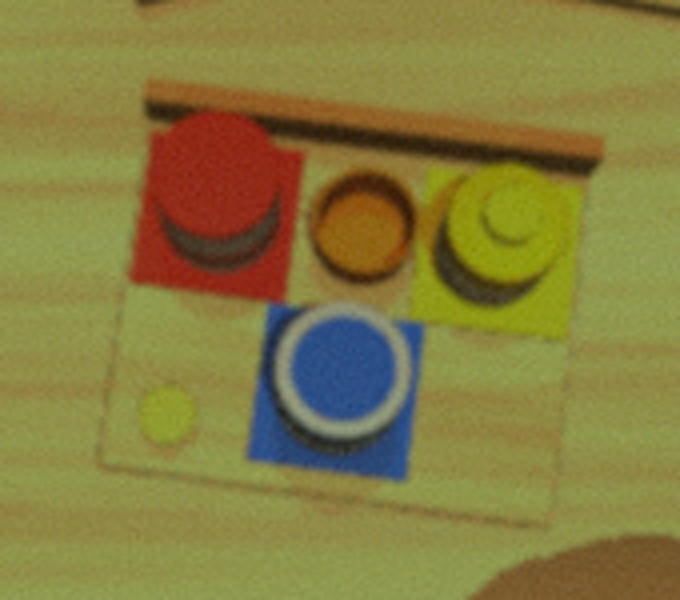

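```bash
cat > fit.py <<'E'
from h import *
from scipy.optimize import least_squares
p=get_image("top")
cr=lambda a:(np.array(a,float)+.5)/4-.5+[220,150]
I=cr([[98,465],[547,525],[150,133],[303,153],[282,301],[131,281],[424,322],[407,479],[248,460],[566,338],[412,319],[583,185],[148,80],[603,135]])
L=[[-.1,.12,.012],[-.1,-.12,.012]]
def pad(c,k): return [[c[0]+.042*a,c[1]+.042*b,.015] for a,b in k]
L+=pad((.04,.075),[(1,1),(1,-1),(-1,-1),(-1,1)])+pad((-.045,0),[(1,-1),(-1,-1),(-1,1)])+pad((.04,-.075),[(-1,-1),(-1,1),(1,-1)])+[[.1,.12,.057],[.1,-.12,.057]]
L=np.array(L)
def tf(q,L): c,s=np.cos(q[2]),np.sin(q[2]);return np.c_[q[0]+c*L[:,0]-s*L[:,1],q[1]+s*L[:,0]+c*L[:,1],L[:,2]]
r=least_squares(lambda q:(pix(p,tf(q,L))-I).ravel(),[.57,-.03,-.14],loss="soft_l1")
print("caddy",r.x.round(4));print(np.round(r.fun.reshape(-1,2),1).tolist())
P=tf(r.x,np.array([[.04,.075,0],[-.045,0,0],[.04,-.075,0],[.04,0,0]]))[:,:2]
print("red,blue,yel,pot pads",P.round(4).tolist())
for n,c,z in[("tin",(343,371),.12),("jar",(216,175),.115),("bot",(508,223),.099),("cap",(512,208),.12),("pot",(363,224),.062)]:print(n,world(p,cr([c]),z).round(4))
im=p["pixels"];g=cv2.cvtColor(im,cv2.COLOR_RGB2GRAY).astype(float)
m=(im.min(2)>105)&(im.max(2).astype(int)-im.min(2)<55);m[:200]=0;m[:,:400]=0;m[315:]=0;m[:,515:]=0
n,l,st,ce=cv2.connectedComponentsWithStats(m.astype(np.uint8));k=1+np.argmax(st[1:,4]);print("pan",st[k],ce[k],world(p,ce[k],.036))
hsv=cv2.cvtColor(im,cv2.COLOR_RGB2HSV);m=(hsv[:,:,1]<60);m[:,:90]=0;m[:,190:]=0;m[:165]=0;m[330:]=0
n,l,st,ce=cv2.connectedComponentsWithStats(m.astype(np.uint8));k=1+np.argmax(st[1:,4])
b=cv2.minAreaRect(np.argwhere(l==k)[:,::-1].astype(np.float32));B=world(p,cv2.boxPoints(b),.016);print("tray",st[k],b,B.round(3).tolist(),B.mean(0))
E
python3 fit.py
```

```text
caddy [ 0.5719 -0.0304 -0.1334]
[[-0.3, 0.1], [1.3, 0.1], [0.2, -0.4], [0.4, -0.6], [0.7, 0.5], [-0.6, 0.5], [0.2, 0.2], [-0.1, 0.4], [-0.2, -0.1], [0.1, 0.2], [-0.9, -0.1], [-0.2, 0.0], [-0.9, -0.7], [0.4, -0.3]]
red,blue,yel,pot pads [[0.6216, 0.0386], [0.5273, -0.0244], [0.6016, -0.1101], [0.6116, -0.0357]]
tin [[ 0.5245 -0.0243]]
jar [[0.6208 0.0359]]
bot [[ 0.5997 -0.1064]]
cap [[ 0.6026 -0.1059]]
pot [[ 0.6072 -0.0373]]
pan [ 429  231   64   66 2092] [454.666826   263.49474187] [[ 0.49062716 -0.33074958]]
tray [166 229   3   8  15] ((167.0, 232.5), (7.0, 2.0), 90.0) [[0.568, 0.269], [0.568, 0.264], [0.552, 0.264], [0.552, 0.268]] [0.56000413 0.26630241]
```

Run:
```python
from h import *
a=[.226,-.583,.405,.371]; b=[.375,-.304,.395,.119]; c=[.5245,-.0243,.39,-.133]
print(move(*b,frm=a),move(*c,frm=b))
```

```text
[ 240.014 -205.999   10.       0.252] [ 1.81649e+02 -2.59973e+02  5.00000e+00  2.52000e-01]
```

>>> {"api": "send_rows", "payload": {"rows": [48,-41,2,0.05,96,-82,4,0.1,144,-124,6,0.15,192,-165,8,0.2,240,-206,10,0.252], "hand": -1, "squeeze": 40}}

```text
t: 1.38
tool_pos: [0.3742, -0.3052, 0.395]
ee_rot: [0.998, 0.058, 0.0, 0.0]
wrist_force: [0.5, -0.2, 0.6]
grip_width: 0.997
grip_force: 0.0
```

>>> {"api": "send_rows", "payload": {"rows": [40,-58,1,0.06,82,-117,2,0.12,125,-177,3,0.18,160,-230,4,0.22,181.6,-260,5,0.252]}}

```text
t: 2.0
tool_pos: [0.5216, -0.0295, 0.3902]
ee_rot: [0.998, -0.067, 0.0, 0.0]
wrist_force: [1.7, -0.2, -0.6]
grip_width: 1.002
grip_force: 0.0
```

>>> {"api": "send_rows", "payload": {"rows": [0,0,0,0,0,0,0,0,0,0,0,0,0,0,0,0,0,0,0,0]}}

```text
t: 2.62
tool_pos: [0.5208, -0.0322, 0.39]
ee_rot: [0.998, -0.067, 0.0, 0.0]
wrist_force: [0.0, -0.3, -0.3]
grip_width: 0.998
grip_force: 0.0
```

Run:
```python
from h import *
s=state();p=get_image("wrist");print(s["t"],s["tool_pos"],s["joint_pos"])
cv2.imwrite("pics/w1.png",p["pixels"][:,:,::-1])
print(move(.5245,-.0243,.39,-.133))
print(pix(p,[[.5245,-.0243,.12],[.6208,.0359,.115],[.602,-.106,.12],[.6072,-.0373,.062]],s))
print(s["wrist_force"])
```

```text
2.625 [ 0.5207787  -0.03219161  0.39000758] [-1.88363362e-01  3.62158210e-01  1.82781651e+00 -8.45346056e-05
  9.51502388e-01  1.51694662e+00]
[ 2.596e+00 -8.142e+00  3.000e-03 -1.000e-03]
[[272.25884746 213.34563067]
 [162.0859262   85.47937378]
 [379.82054376  84.61178891]
 [275.61343552  93.74480883]]
[ 0.01760812 -0.28759471 -0.29406423]
```

View pics/w1.png

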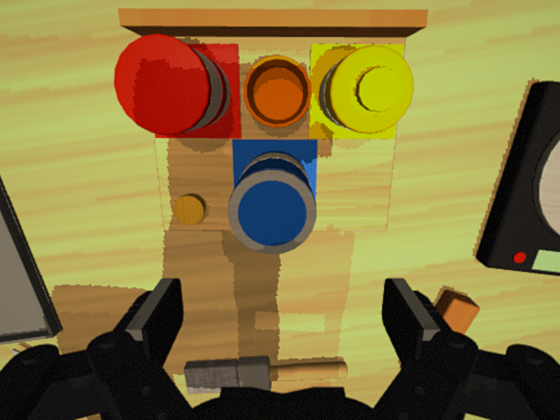

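>>> {"api": "send_rows", "payload": {"rows": [2.6,-8.1,10,0,2.6,-8.1,30,0,2.6,-8.1,55,0,2.6,-8.1,80,0,2.6,-8.1,100,0]}}

```text
t: 3.3
tool_pos: [0.5246, -0.0233, 0.2883]
ee_rot: [0.998, -0.066, -0.001, -0.0]
wrist_force: [0.3, -0.2, 0.1]
grip_width: 1.001
grip_force: 0.0
```

>>> {"api": "send_rows", "payload": {"rows": [0,0,18,0,0,0,35,0,0,0,46,0,0,0,52,0,0,0,52,0]}}

```text
t: 3.92
tool_pos: [0.5247, -0.0237, 0.2377]
ee_rot: [0.998, -0.067, -0.0, 0.0]
wrist_force: [-0.6, 0.1, -0.3]
grip_width: 0.994
grip_force: 0.0
```

>>> {"api": "send_rows", "payload": {"rows": [0,0,0,0,0,0,0,0,0,0,0,0,0,0,0,0,0,0,0,0], "hand": 1}}

```text
t: 4.55
tool_pos: [0.5247, -0.0239, 0.2386]
ee_rot: [0.998, -0.067, 0.001, 0.0]
wrist_force: [-0.9, -1.1, 6.4]
grip_width: 0.761
grip_force: 44.2
```

>>> {"api": "send_rows", "payload": {"rows": [0,0,0,0,0,0,0,0,0,0,0,0,0,0,0,0,0,0,0,0]}}

```text
t: 5.18
tool_pos: [0.5247, -0.0239, 0.2386]
ee_rot: [0.998, -0.067, 0.001, 0.0]
wrist_force: [-1.2, -1.8, 7.2]
grip_width: 0.765
grip_force: 44.2
```

>>> {"api": "send_rows", "payload": {"rows": [0,0,-10,0,0,0,-35,0,0,0,-70,0,0,0,-105,0,0,0,-130,0]}}

```text
t: 5.8
tool_pos: [0.5243, -0.0237, 0.3697]
ee_rot: [0.998, -0.067, 0.0, 0.0]
wrist_force: [0.3, -0.5, -4.6]
grip_width: 0.765
grip_force: 46.0
```

>>> {"api": "send_rows", "payload": {"rows": [-5,-12,-8,0,-16,-40,-10,0,-32,-80,-10,0,-50,-123,-10,0,-67,-165,-10,0]}}

```text
t: 6.42
tool_pos: [0.4789, 0.1505, 0.3771]
ee_rot: [0.998, -0.067, -0.001, 0.0]
wrist_force: [1.3, 0.8, -3.8]
grip_width: 0.766
grip_force: 46.0
```

>>> {"api": "send_rows", "payload": {"rows": [-17,-42,0,0,-34,-85,0,0,-50,-125,0,0,-61,-152,0,0,-66,-164.5,0,0]}}

```text
t: 7.05
tool_pos: [0.4353, 0.322, 0.377]
ee_rot: [0.998, -0.066, -0.001, 0.0]
wrist_force: [-0.2, -1.0, -3.4]
grip_width: 0.762
grip_force: 46.1
```

>>> {"api": "send_rows", "payload": {"rows": [0,0,10,0,0,0,35,0,0,0,70,0,0,0,100,0,0,0,120,0]}}

```text
t: 7.68
tool_pos: [0.4366, 0.3191, 0.2558]
ee_rot: [0.998, -0.067, -0.001, 0.001]
wrist_force: [0.9, -0.1, -3.5]
grip_width: 0.765
grip_force: 46.1
```

Run:
```python
from h import *
s=state();print(s["t"],s["tool_pos"],s["joint_pos"],s["wrist_force"])
print(move(.4365,.3205,.2276,-.133))
p=get_image("top");c=cv2.resize(p["pixels"][150:340,80:260],None,fx=3,fy=3);cv2.imwrite("pics/t2.png",c[:,:,::-1])
```

```text
7.675 [0.43656881 0.31913943 0.25581112] [ 5.09112187e-01  5.75552398e-01  1.90713632e+00 -3.82365706e-04
  6.61352098e-01  2.21473103e+00] [ 0.9429934  -0.08070378 -3.46121155]
[-2.5100e-01 -1.3390e+00  2.8211e+01 -2.0000e-03]
```

View pics/t2.png

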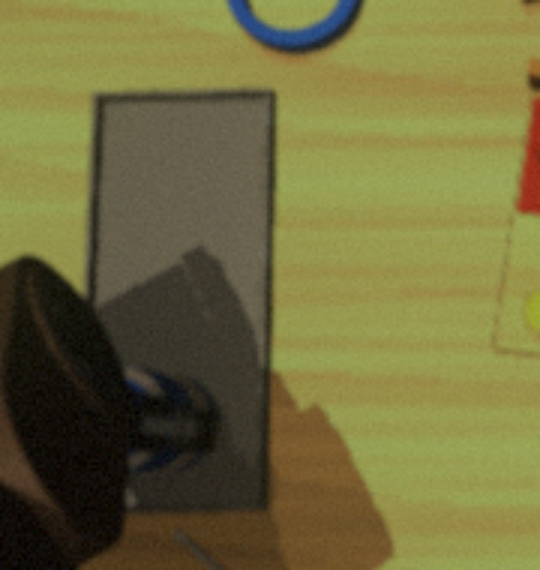

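>>> {"api": "send_rows", "payload": {"rows": [0,-1.3,8,0,0,-1.3,16,0,0,-1.3,22,0,0,-1.3,25,0,0,-1.3,26,0]}}

```text
t: 8.35
tool_pos: [0.4367, 0.3218, 0.2319]
ee_rot: [0.998, -0.067, 0.0, -0.0]
wrist_force: [-0.1, -0.2, -4.5]
grip_width: 0.763
grip_force: 46.3
```

>>> {"api": "send_rows", "payload": {"rows": [0,0,0.5,0,0,0,1,0,0,0,1.3,0,0,0,1.6,0,0,0,1.8,0]}}

```text
t: 8.98
tool_pos: [0.4367, 0.3217, 0.2301]
ee_rot: [0.998, -0.067, 0.0, 0.0]
wrist_force: [-0.7, 0.8, -4.2]
grip_width: 0.762
grip_force: 46.3
```

>>> {"api": "send_rows", "payload": {"rows": [0,0,0.5,0,0,0,1,0,0,0,1.5,0,0,0,2,0,0,0,2.4,0]}}

```text
t: 9.6
tool_pos: [0.4367, 0.3217, 0.2277]
ee_rot: [0.998, -0.067, 0.0, 0.0]
wrist_force: [-0.5, -1.1, 0.4]
grip_width: 0.764
grip_force: 46.5
```

>>> {"api": "send_rows", "payload": {"rows": [0,0,0.3,0,0,0,0.6,0,0,0,0.8,0,0,0,1,0,0,0,1,0]}}

```text
t: 10.22
tool_pos: [0.4367, 0.3217, 0.2276]
ee_rot: [0.998, -0.067, 0.0, -0.0]
wrist_force: [-3.8, -3.1, 10.4]
grip_width: 0.765
grip_force: 47.5
```

>>> {"api": "send_rows", "payload": {"rows": [0,0,-1,0,0,0,-1,0,0,0,-1,0,0,0,-1,0,0,0,-1,0], "hand": -1}}

```text
t: 10.85
tool_pos: [0.4367, 0.3217, 0.2276]
ee_rot: [0.998, -0.067, -0.0, 0.0]
wrist_force: [0.7, 0.5, -0.6]
grip_width: 1.0
grip_force: 0.0
```

>>> {"api": "send_rows", "payload": {"rows": [0,0,-5,0,0,0,-30,0,0,0,-75,0,0,0,-120,0,0,0,-150,0]}}

```text
t: 11.48
tool_pos: [0.4365, 0.3216, 0.3802]
ee_rot: [0.998, -0.067, 0.001, -0.001]
wrist_force: [0.0, -0.6, -0.2]
grip_width: 1.001
grip_force: 0.0
```

Run:
```python
from h import *
s=state();print(s["t"],s["tool_pos"],s["grip_width"])
p=get_image("wrist");q=dict(s);q["tool_pos"]=np.array([ 0.5207787,-0.03219161,0.39000758])
q["ee_rot"]=R.from_matrix(np.array([[np.cos(-.132),np.sin(-.132),0],[np.sin(-.132),-np.cos(-.132),0],[0,0,-1]])).as_quat()
print(world(p,[[272,213]],.12,q),"jar",world(p,[[158,84]],.115,q),"cap",world(p,[[379,88]],.12,q))
print(search_frame(p,"tin")[:1]);cv2.imwrite("pics/w2.png",p["pixels"][:,:,::-1])
print(pix(p,[[.4367,.3217,.109],[.4367,.3217,.004]],s))
for t in((.6208,.038),(.6165,.3245)):print(move(*t,.39,-.133))
```

```text
11.475 [0.43653796 0.3216357  0.38015024] 1.0011501593873142
[[ 0.52474054 -0.02411691]] jar [[0.62185816 0.03863754]] cap [[ 0.60015225 -0.10514781]]
[]
[[284.04844581 216.69119821]
 [283.67542527 185.0001372 ]]
[220.109 256.881  -8.873  -0.   ]
[177.819 -26.514  -8.873  -0.   ]
```

View pics/w2.png

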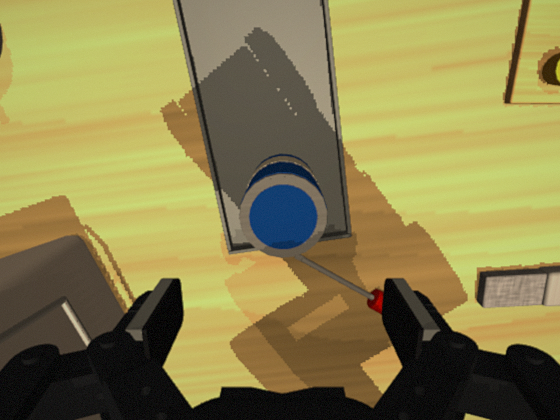

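>>> {"api": "send_rows", "payload": {"rows": [15,17,-9,0,50,58,-9,0,90,105,-9,0,130,152,-9,0,165,192,-9,0]}}

```text
t: 12.2
tool_pos: [0.5756, 0.1075, 0.3861]
ee_rot: [0.998, -0.067, -0.0, 0.0]
wrist_force: [0.9, 0.9, 0.2]
grip_width: 1.003
grip_force: 0.0
```

>>> {"api": "send_rows", "payload": {"rows": [30,35,0,0,48,56,0,0,55.6,65,0,0,55.6,65,0,0,55.6,65,0,0]}}

```text
t: 12.82
tool_pos: [0.6207, 0.0387, 0.3867]
ee_rot: [0.998, -0.066, -0.0, -0.0]
wrist_force: [0.1, 1.2, -0.5]
grip_width: 1.003
grip_force: 0.0
```

Run:
```python
from h import *
s=state();print(s["t"],s["tool_pos"],s["grip_width"])
p=get_image("wrist");im=p["pixels"];hsv=cv2.cvtColor(im,cv2.COLOR_RGB2HSV)
print(search_frame(p,"jar")[:1],pix(p,[[.6215,.038,.115]],s));cv2.imwrite("pics/w3.png",im[:,:,::-1])
print(move(.6215,.038,.24,-.133))
```

```text
12.825 [0.62074986 0.03869647 0.38666213] 1.0032650097430449
[{'pixel': [285.7, 206.2], 'confidence': 0.76}] [[284.52117437 214.85014545]]
[7.61000e-01 6.16000e-01 1.46831e+02 1.00000e-03]
```

View pics/w3.png

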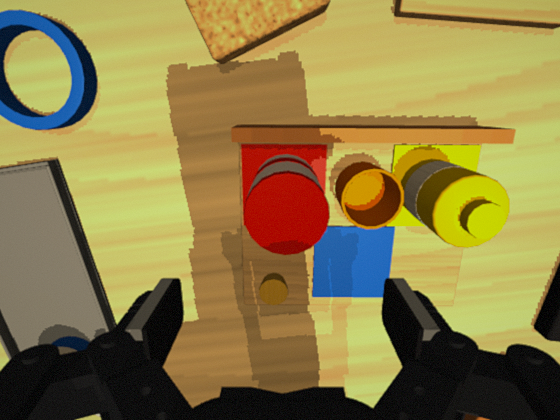

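>>> {"api": "send_rows", "payload": {"rows": [2.5,1.5,10,0,2.5,1.5,35,0,2.5,1.5,65,0,2.5,1.5,90,0,2.5,1.5,110,0]}}

```text
t: 13.55
tool_pos: [0.6233, 0.0361, 0.275]
ee_rot: [0.998, -0.066, -0.001, 0.0]
wrist_force: [0.4, -0.4, -0.6]
grip_width: 0.997
grip_force: 0.0
```

>>> {"api": "send_rows", "payload": {"rows": [0,0,15,0,0,0,28,0,0,0,35,0,0,0,38,0,0,0,38,0]}}

```text
t: 14.18
tool_pos: [0.6236, 0.0359, 0.2389]
ee_rot: [0.998, -0.067, 0.0, 0.0]
wrist_force: [0.3, 0.4, -0.6]
grip_width: 1.002
grip_force: 0.0
```

>>> {"api": "send_rows", "payload": {"rows": [0,0,0,0,0,0,0,0,0,0,0,0,0,0,0,0,0,0,0,0], "hand": 1}}

```text
t: 14.8
tool_pos: [0.6236, 0.0358, 0.2393]
ee_rot: [0.998, -0.067, 0.0, 0.0]
wrist_force: [-1.2, -0.4, 5.6]
grip_width: 0.739
grip_force: 43.6
```

>>> {"api": "send_rows", "payload": {"rows": [0,0,0,0,0,0,-10,0,0,0,-40,0,0,0,-75,0,0,0,-105,0]}}

```text
t: 15.42
tool_pos: [0.6233, 0.036, 0.3451]
ee_rot: [0.998, -0.067, -0.0, 0.0]
wrist_force: [-0.4, 0.3, -4.0]
grip_width: 0.74
grip_force: 45.2
```

Run:
```python
from h import *
s=state();print(s["t"],s["tool_pos"],s["grip_width"],s["wrist_force"])
print(move(.6165,.325,.355,-.133))
```

```text
15.425 [0.62333918 0.03595091 0.34511218] 0.7403787212169513 [-0.38245362  0.32322043 -4.01953933]
[ -45.149 -285.583   -9.888   -0.   ]
```

>>> {"api": "send_rows", "payload": {"rows": [-2,-12,-8,0,-7,-42,-10,0,-13,-82,-10,0,-20,-125,-10,0,-26,-165,-10,0]}}

```text
t: 16.05
tool_pos: [0.6191, 0.2051, 0.3524]
ee_rot: [0.998, -0.066, -0.001, 0.0]
wrist_force: [0.3, 0.2, -3.7]
grip_width: 0.741
grip_force: 45.3
```

>>> {"api": "send_rows", "payload": {"rows": [-6,-40,0,0,-12,-78,0,0,-16,-106,0,0,-18,-118,0,0,-19,-120.5,0,0]}}

```text
t: 16.68
tool_pos: [0.6165, 0.3253, 0.3528]
ee_rot: [0.998, -0.066, -0.001, 0.0]
wrist_force: [-0.1, -0.3, -3.2]
grip_width: 0.744
grip_force: 45.3
```

>>> {"api": "send_rows", "payload": {"rows": [0,0,10,0,0,0,35,0,0,0,65,0,0,0,90,0,0,0,110,0]}}

```text
t: 17.3
tool_pos: [0.6169, 0.3238, 0.2421]
ee_rot: [0.998, -0.067, -0.001, 0.0]
wrist_force: [0.1, -0.0, -3.6]
grip_width: 0.741
grip_force: 45.3
```

Run:
```python
from h import *
s=state();print(s["t"],s["tool_pos"],s["grip_width"],s["wrist_force"],s["joint_pos"][5])
print(move(.6165,.325,.228,-.133))
```

```text
17.3 [0.61692662 0.32375923 0.24206764] 0.7409187813021908 [ 0.09882696 -0.01994591 -3.55291668] 2.093929258219129
[-5.8900e-01 -1.1720e+00  1.4068e+01 -1.0000e-03]
```

>>> {"api": "send_rows", "payload": {"rows": [0,0,4,0,0,0,8,0,0,0,10,0,0,0,11,0,0,0,12,0]}}

```text
t: 17.92
tool_pos: [0.6169, 0.3249, 0.2321]
ee_rot: [0.998, -0.067, 0.0, -0.0]
wrist_force: [-0.3, -0.4, -3.2]
grip_width: 0.744
grip_force: 45.3
```

>>> {"api": "send_rows", "payload": {"rows": [0,0,0.5,0,0,0,1,0,0,0,1.4,0,0,0,1.7,0,0,0,2,0]}}

```text
t: 18.55
tool_pos: [0.6168, 0.3248, 0.2297]
ee_rot: [0.998, -0.067, 0.0, 0.0]
wrist_force: [-0.5, -0.3, -3.3]
grip_width: 0.742
grip_force: 45.3
```

>>> {"api": "send_rows", "payload": {"rows": [0,0,0.5,0,0,0,1,0,0,0,1.5,0,0,0,2,0,0,0,2,0]}}

```text
t: 19.18
tool_pos: [0.6168, 0.3248, 0.2284]
ee_rot: [0.998, -0.067, 0.0, -0.0]
wrist_force: [-2.6, -2.0, 5.2]
grip_width: 0.74
grip_force: 45.9
```

>>> {"api": "send_rows", "payload": {"rows": [0,0,-0.5,0,0,0,-0.5,0,0,0,-0.5,0,0,0,-0.5,0,0,0,-0.5,0], "hand": -1}}

```text
t: 19.8
tool_pos: [0.6168, 0.3248, 0.2281]
ee_rot: [0.998, -0.067, -0.0, 0.0]
wrist_force: [-0.1, -0.2, -0.3]
grip_width: 1.003
grip_force: 0.0
```

>>> {"api": "send_rows", "payload": {"rows": [0,0,-5,0,0,0,-30,0,0,0,-75,0,0,0,-120,0,0,0,-150,0]}}

```text
t: 20.42
tool_pos: [0.6167, 0.3248, 0.3811]
ee_rot: [0.998, -0.067, 0.001, -0.001]
wrist_force: [0.5, 0.4, -0.6]
grip_width: 1.0
grip_force: 0.0
```

>>> {"api": "send_rows", "payload": {"rows": [2,20,-9,0,6,65,-9,0,11,120,-9,0,16,175,-9,0,21,225,-9,0]}}

```text
t: 21.05
tool_pos: [0.607, 0.0961, 0.3862]
ee_rot: [0.998, -0.067, -0.001, 0.0]
wrist_force: [0.7, 0.2, 0.4]
grip_width: 0.998
grip_force: 0.0
```

>>> {"api": "send_rows", "payload": {"rows": [5,50,0,0,10,100,0,0,15,150,0,0,18,185,0,0,19.4,203.7,0,0]}}

```text
t: 21.68
tool_pos: [0.5991, -0.1078, 0.3863]
ee_rot: [0.998, -0.068, -0.001, -0.0]
wrist_force: [-0.0, 0.8, -0.9]
grip_width: 1.0
grip_force: 0.0
```

>>> {"api": "send_rows", "payload": {"rows": [0,0,0,0,0,0,0,0,0,0,0,0,0,0,0,0,0,0,0,0]}}

```text
t: 22.3
tool_pos: [0.6, -0.105, 0.3873]
ee_rot: [0.998, -0.066, 0.0, 0.0]
wrist_force: [0.3, 0.1, -0.3]
grip_width: 1.001
grip_force: 0.0
```

Run:
```python
from h import *
s=state();print(s["t"],s["tool_pos"],s["grip_width"])
p=get_image("wrist");im=p["pixels"]
print(search_frame(p,"bottle")[:1],pix(p,[[.600,-.1055,.12],[.6,-.1055,.099]],s));cv2.imwrite("pics/w4.png",im[:,:,::-1])
print(move(.600,-.1055,.236,-.133))
```

```text
22.3 [ 0.59998641 -0.10497747  0.38726694] 1.0013701504280765
[{'pixel': [285.2, 203.2], 'confidence': 0.66}] [[284.40212544 217.87496332]
 [284.24171519 209.43138666]]
[9.20000e-02 3.02000e-01 1.51213e+02 0.00000e+00]
```

View pics/w4.png

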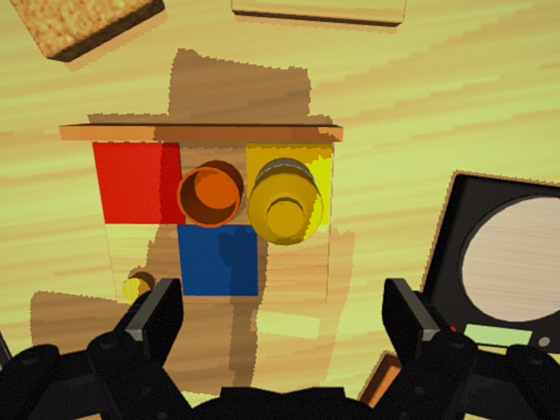

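>>> {"api": "send_rows", "payload": {"rows": [1.5,1,10,0,1.5,1,35,0,1.5,1,65,0,1.5,1,90,0,1.5,1,110,0]}}

```text
t: 23.02
tool_pos: [0.6011, -0.1067, 0.2754]
ee_rot: [0.998, -0.067, -0.001, -0.0]
wrist_force: [-0.8, -0.1, 0.4]
grip_width: 0.997
grip_force: 0.0
```

>>> {"api": "send_rows", "payload": {"rows": [0,0,15,0,0,0,28,0,0,0,37,0,0,0,41,0,0,0,41,0]}}

```text
t: 23.65
tool_pos: [0.6014, -0.1066, 0.2363]
ee_rot: [0.998, -0.067, 0.0, 0.0]
wrist_force: [0.5, -0.0, -0.5]
grip_width: 1.001
grip_force: 0.0
```

>>> {"api": "send_rows", "payload": {"rows": [0,0,0,0,0,0,0,0,0,0,0,0,0,0,0,0,0,0,0,0], "hand": 1}}

```text
t: 24.28
tool_pos: [0.6014, -0.1067, 0.237]
ee_rot: [0.998, -0.067, 0.001, 0.0]
wrist_force: [-0.9, 0.2, 5.7]
grip_width: 0.685
grip_force: 42.9
```

>>> {"api": "send_rows", "payload": {"rows": [0,0,0,0,0,0,-10,0,0,0,-40,0,0,0,-75,0,0,0,-105,0]}}

```text
t: 24.9
tool_pos: [0.6011, -0.1065, 0.3426]
ee_rot: [0.998, -0.067, -0.0, 0.0]
wrist_force: [-0.4, 0.0, -4.8]
grip_width: 0.685
grip_force: 44.9
```

Run:
```python
from h import *
s=state();print(s["t"],s["tool_pos"],s["grip_width"],s["wrist_force"])
print(move(.5265,.3235,.38,-.133))
```

```text
24.9 [ 0.60109506 -0.10653055  0.3426229 ] 0.6852302510542013 [-0.37369487  0.03790535 -4.79292399]
[-131.026 -416.321  -37.377   -0.   ]
```

>>> {"api": "send_rows", "payload": {"rows": [-3,-10,-20,0,-12,-40,-35,0,-25,-80,-37,0,-39,-125,-37,0,-54,-170,-37,0]}}

```text
t: 25.52
tool_pos: [0.5697, 0.0703, 0.3784]
ee_rot: [0.998, -0.067, -0.0, 0.0]
wrist_force: [-0.2, 0.6, -4.8]
grip_width: 0.685
grip_force: 45.0
```

>>> {"api": "send_rows", "payload": {"rows": [-14,-45,0,0,-28,-90,0,0,-42,-135,0,0,-56,-178,0,0,-66,-210,0,0]}}

```text
t: 26.15
tool_pos: [0.532, 0.2877, 0.3783]
ee_rot: [0.998, -0.066, -0.0, 0.0]
wrist_force: [0.3, -0.3, -3.7]
grip_width: 0.685
grip_force: 44.9
```

>>> {"api": "send_rows", "payload": {"rows": [-7,-22,0,0,-10,-33,0,0,-11,-36,0,0,-11,-36,0,0,-11,-36,0,0]}}

```text
t: 26.78
tool_pos: [0.527, 0.3223, 0.3782]
ee_rot: [0.998, -0.067, -0.0, 0.0]
wrist_force: [0.8, 0.3, -4.1]
grip_width: 0.686
grip_force: 44.9
```

Run:
```python
from h import *
s=state();print(s["t"],s["tool_pos"],s["grip_width"],s["wrist_force"])
print(move(.5265,.3235,.226,-.133))
```

```text
26.775 [0.52699319 0.32233217 0.37822279] 0.6860908888458861 [ 0.84474239  0.29157564 -4.11706012]
[-6.45000e-01 -1.09100e+00  1.52223e+02 -1.00000e-03]
```

>>> {"api": "send_rows", "payload": {"rows": [-0.5,-1,10,0,-0.5,-1,35,0,-0.5,-1,65,0,-0.5,-1,95,0,-0.5,-1,120,0]}}

```text
t: 27.4
tool_pos: [0.5262, 0.3238, 0.2564]
ee_rot: [0.998, -0.067, -0.0, 0.0]
wrist_force: [-0.7, 0.3, -3.9]
grip_width: 0.692
grip_force: 44.9
```

>>> {"api": "send_rows", "payload": {"rows": [0,0,15,0,0,0,24,0,0,0,28,0,0,0,29,0,0,0,30,0]}}

```text
t: 28.02
tool_pos: [0.5264, 0.3242, 0.2287]
ee_rot: [0.998, -0.067, 0.0, -0.0]
wrist_force: [0.7, 0.7, -3.9]
grip_width: 0.686
grip_force: 44.9
```

>>> {"api": "send_rows", "payload": {"rows": [0,0,0.5,0,0,0,1,0,0,0,1.4,0,0,0,1.7,0,0,0,2,0]}}

```text
t: 28.65
tool_pos: [0.5263, 0.3241, 0.2262]
ee_rot: [0.998, -0.067, 0.0, 0.0]
wrist_force: [-0.7, 0.3, -4.4]
grip_width: 0.686
grip_force: 44.9
```

>>> {"api": "send_rows", "payload": {"rows": [0,0,0.4,0,0,0,0.8,0,0,0,1,0,0,0,1.2,0,0,0,1.2,0]}}

```text
t: 29.28
tool_pos: [0.5264, 0.3241, 0.226]
ee_rot: [0.998, -0.067, 0.0, -0.0]
wrist_force: [-2.3, -3.1, 8.4]
grip_width: 0.689
grip_force: 46.1
```

>>> {"api": "send_rows", "payload": {"rows": [0,0,-0.5,0,0,0,-0.5,0,0,0,-0.5,0,0,0,-0.5,0,0,0,-0.5,0], "hand": -1}}

```text
t: 29.9
tool_pos: [0.5264, 0.3242, 0.2254]
ee_rot: [0.998, -0.067, 0.0, 0.0]
wrist_force: [-0.6, 0.4, 0.7]
grip_width: 1.002
grip_force: 0.0
```

>>> {"api": "send_rows", "payload": {"rows": [0,0,-5,0,0,0,-30,0,0,0,-75,0,0,0,-120,0,0,0,-150,0]}}

```text
t: 30.52
tool_pos: [0.5262, 0.3241, 0.3781]
ee_rot: [0.998, -0.067, 0.001, -0.001]
wrist_force: [-0.4, 0.6, -0.6]
grip_width: 1.0
grip_force: 0.0
```

Run:
```python
from h import *
s=state();print(s["t"],s["tool_pos"])
p=get_image("wrist");cv2.imwrite("pics/w5.png",p["pixels"][:,:,::-1])
print(pix(p,[[.4367,.3217,.109],[.6168,.3248,.104],[.5264,.3241,.109],[.5264,.3241,.004]],s))
```

```text
30.525 [0.52618121 0.3241237  0.37810002]
[[301.60385842 322.14023429]
 [265.28753135  86.75491503]
 [284.13946228 217.55138954]
 [283.73031604 185.46095735]]
```

View pics/w5.png

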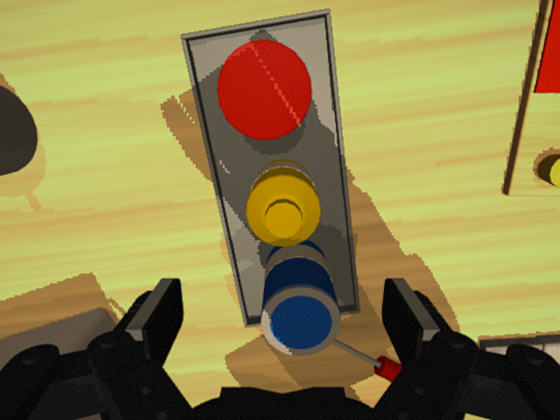

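>>> {"api": "send_rows", "payload": {"rows": [6,16,0,0,20,54,0,0,38,103,0,0,57,155,0,0,75,203,0,0]}}

```text
t: 31.2
tool_pos: [0.5737, 0.1103, 0.3743]
ee_rot: [0.998, -0.067, -0.001, 0.0]
wrist_force: [0.8, 0.0, -0.5]
grip_width: 0.998
grip_force: 0.0
```

>>> {"api": "send_rows", "payload": {"rows": [17,46,0,0,33,90,0,0,45,122,0,0,51,138,0,0,53,144.5,0,0]}}

```text
t: 31.82
tool_pos: [0.6069, -0.0381, 0.3748]
ee_rot: [0.998, -0.067, -0.001, -0.0]
wrist_force: [-0.0, -0.9, -0.5]
grip_width: 0.997
grip_force: 0.0
```

>>> {"api": "send_rows", "payload": {"rows": [0,0,10,0,0,0,20,0,0,0,20,0,0,0,20,0,0,0,20,0]}}

```text
t: 32.45
tool_pos: [0.6071, -0.037, 0.3558]
ee_rot: [0.998, -0.066, 0.0, 0.0]
wrist_force: [0.1, -0.2, 0.8]
grip_width: 0.999
grip_force: 0.0
```

Run:
```python
from h import *
s=state();print(s["t"],s["tool_pos"])
p=get_image("wrist");cv2.imwrite("pics/w6.png",p["pixels"][:,:,::-1])
print(pix(p,[[.6072,-.0373,.062]],s))
print(move(.6072,-.0373,.2,-.133))
print(search_frame(p,"pot")[:1])
```

```text
32.45 [ 0.60709205 -0.03702794  0.35582239]
[[283.88636518 207.48627857]]
[  0.157   0.161 155.829  -0.   ]
[{'pixel': [285.3, 199.7], 'confidence': 0.75}]
```

View pics/w6.png

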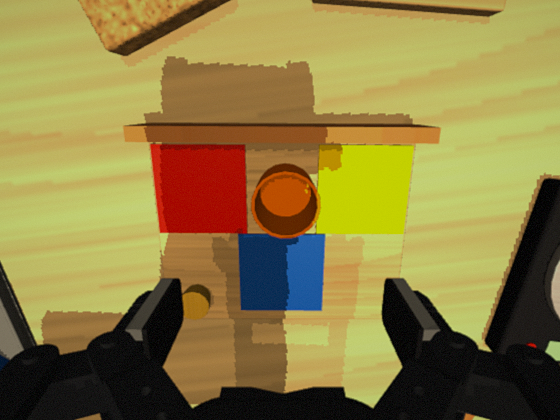

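Run:
```python
from h import *
s=state();p=get_image("wrist")
for n,c in dict(red=[(152,145),(247,145),(246,234),(159,234)],yel=[(318,145),(414,145),(406,234),(319,234)],blue=[(239,234),(325,234),(322,310),(242,310)]).items():
    W=world(p,c,.015,s);print(n,W.round(4).tolist(),W.mean(0).round(4))
print(world(p,[285.5,205],.062,s))
```

```text
red [[0.666, 0.0725], [0.6549, -0.011], [0.5718, 0.0037], [0.5828, 0.0866]] [0.6189 0.0379]
yel [[0.6466, -0.0734], [0.6353, -0.1577], [0.5515, -0.1487], [0.5625, -0.0658]] [ 0.599  -0.1114]
blue [[0.5726, 0.0104], [0.5617, -0.0715], [0.4784, -0.0605], [0.4893, 0.0216]] [ 0.5255 -0.025 ]
[[ 0.60902029 -0.0389965 ]]
```

>>> {"api": "send_rows", "payload": {"rows": [1.5,1,10,0,1.5,1,35,0,1.5,1,65,0,1.5,1,95,0,1.5,1,120,0], "squeeze": 20}}

```text
t: 33.22
tool_pos: [0.6082, -0.0385, 0.2337]
ee_rot: [0.998, -0.067, -0.001, -0.0]
wrist_force: [0.4, 0.0, -0.2]
grip_width: 1.003
grip_force: 0.0
```

>>> {"api": "send_rows", "payload": {"rows": [0,0,15,0,0,0,27,0,0,0,33,0,0,0,36,0,0,0,36,0]}}

```text
t: 33.85
tool_pos: [0.6085, -0.0385, 0.1998]
ee_rot: [0.998, -0.067, 0.0, 0.0]
wrist_force: [0.1, 0.2, 0.5]
grip_width: 0.998
grip_force: 0.0
```

>>> {"api": "send_rows", "payload": {"rows": [0,0,0,0,0,0,0,0,0,0,0,0,0,0,0,0,0,0,0,0], "hand": 1}}

```text
t: 34.48
tool_pos: [0.6085, -0.0384, 0.2002]
ee_rot: [0.998, -0.067, 0.0, 0.0]
wrist_force: [-2.0, 0.3, 5.4]
grip_width: 0.646
grip_force: 20.7
```

>>> {"api": "send_rows", "payload": {"rows": [0,0,0,0,0,0,-8,0,0,0,-30,0,0,0,-65,0,0,0,-100,0]}}

```text
t: 35.1
tool_pos: [0.6083, -0.0385, 0.3008]
ee_rot: [0.998, -0.067, -0.0, 0.0]
wrist_force: [0.8, 0.2, -0.2]
grip_width: 0.649
grip_force: 21.4
```

Run:
```python
from h import *
s=state();p=get_image("wrist");q=dict(s);q["tool_pos"]=np.array([.59999,-.10498,.38727])
print(world(p,[523,258.5],.036,q))
t=get_image("top");im=cv2.medianBlur(cv2.cvtColor(t["pixels"],cv2.COLOR_RGB2GRAY),3)[200:340,400:520]
c=cv2.HoughCircles(im,cv2.HOUGH_GRADIENT_ALT,1,50,param1=150,param2=.5,minRadius=28,maxRadius=42);print(c)
if c is not None: print(world(t,c[0][:,:2]+[400,200],.036))
print(move(.492,-.346,.33,-.133))
```

```text
[[ 0.49715531 -0.33719078]]
[[[63.       63.       35.501305]]]
[[ 0.49158174 -0.34768504]]
[-74.977 320.307 -26.55   -0.   ]
```

>>> {"api": "send_rows", "payload": {"rows": [-3,12,-15,0,-10,42,-26,0,-20,85,-26,0,-30,130,-26,0,-40,172,-26,0]}}

```text
t: 35.83
tool_pos: [0.5448, -0.2055, 0.3253]
ee_rot: [0.998, -0.067, -0.001, -0.0]
wrist_force: [0.4, 0.5, 1.0]
grip_width: 0.642
grip_force: 21.4
```

>>> {"api": "send_rows", "payload": {"rows": [-10,42,0,0,-20,85,0,0,-28,120,0,0,-33,140,0,0,-35,148,0,0]}}

```text
t: 36.45
tool_pos: [0.491, -0.3465, 0.3253]
ee_rot: [0.998, -0.067, -0.0, -0.0]
wrist_force: [-0.1, -0.0, -0.2]
grip_width: 0.644
grip_force: 21.4
```

>>> {"api": "send_rows", "payload": {"rows": [0,0,0,0,0,0,0,0,0,0,0,0,0,0,0,0,0,0,0,0]}}

```text
t: 37.08
tool_pos: [0.4917, -0.3454, 0.3256]
ee_rot: [0.998, -0.066, 0.0, 0.0]
wrist_force: [0.3, -0.3, -0.4]
grip_width: 0.648
grip_force: 21.4
```

Run:
```python
from h import *
s=state();p=get_image("wrist");print(s["t"],s["tool_pos"],s["grip_width"])
cv2.imwrite("pics/w7.png",p["pixels"][:,:,::-1])
print(pix(p,[[.4916+.07*np.cos(a),-.347+.07*np.sin(a),.036] for a in np.arange(4)*np.pi/2-.133],s).round(0).tolist())
```

```text
37.075 [ 0.49167653 -0.34543008  0.32555841] 0.6476701106034845
[[286.0, 116.0], [196.0, 209.0], [285.0, 288.0], [375.0, 209.0]]
```

View pics/w7.png

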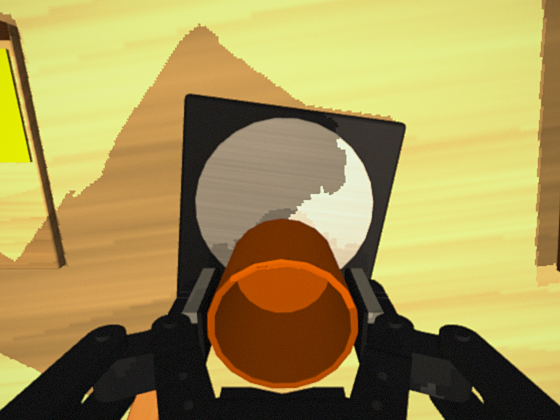

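>>> {"api": "send_rows", "payload": {"rows": [0,1,10,0,0,1,30,0,0,1,55,0,0,1,75,0,0,1,88,0]}}

```text
t: 37.75
tool_pos: [0.4913, -0.3466, 0.236]
ee_rot: [0.998, -0.067, -0.001, -0.0]
wrist_force: [0.8, 0.1, -0.5]
grip_width: 0.645
grip_force: 21.4
```

>>> {"api": "send_rows", "payload": {"rows": [0,0,4,0,0,0,8,0,0,0,9.5,0,0,0,10.5,0,0,0,11,0]}}

```text
t: 38.38
tool_pos: [0.4915, -0.3467, 0.2268]
ee_rot: [0.998, -0.067, 0.0, 0.0]
wrist_force: [0.2, 0.7, -0.3]
grip_width: 0.641
grip_force: 21.4
```

>>> {"api": "send_rows", "payload": {"rows": [0,0,0.4,0,0,0,0.8,0,0,0,1.2,0,0,0,1.5,0,0,0,1.5,0]}}

```text
t: 39.0
tool_pos: [0.4914, -0.3466, 0.225]
ee_rot: [0.998, -0.067, -0.0, 0.0]
wrist_force: [0.4, 0.0, -1.0]
grip_width: 0.648
grip_force: 21.4
```

>>> {"api": "send_rows", "payload": {"rows": [0,0,0.4,0,0,0,0.8,0,0,0,1.2,0,0,0,1.5,0,0,0,1.5,0]}}

```text
t: 39.62
tool_pos: [0.4914, -0.3466, 0.2242]
ee_rot: [0.998, -0.067, 0.0, 0.0]
wrist_force: [-2.1, 1.9, 7.0]
grip_width: 0.639
grip_force: 21.8
```

>>> {"api": "send_rows", "payload": {"rows": [0,0,-0.8,0,0,0,-0.8,0,0,0,-0.8,0,0,0,-0.8,0,0,0,-0.8,0], "hand": -1}}

```text
t: 40.25
tool_pos: [0.4914, -0.3467, 0.2243]
ee_rot: [0.998, -0.067, -0.0, 0.0]
wrist_force: [0.5, -0.2, -0.1]
grip_width: 0.999
grip_force: 0.0
```

>>> {"api": "send_rows", "payload": {"rows": [0,0,-5,0,0,0,-30,0,0,0,-75,0,0,0,-125,0,0,0,-163,0]}}

```text
t: 40.88
tool_pos: [0.4913, -0.3465, 0.3899]
ee_rot: [0.998, -0.067, 0.001, 0.001]
wrist_force: [-0.2, 0.4, -0.5]
grip_width: 1.003
grip_force: 0.0
```

Run:
```python
from h import *
s=state();p=get_image("wrist");print(s["t"],s["tool_pos"],s["grip_width"])
cv2.imwrite("pics/w8.png",p["pixels"][:,:,::-1])
print(move(.6168,.3248,.385,-.133))
```

```text
40.875 [ 0.49128923 -0.34649324  0.38991374] 1.0028931670686168
[  34.988 -682.152    9.503   -0.   ]
```

View pics/w8.png

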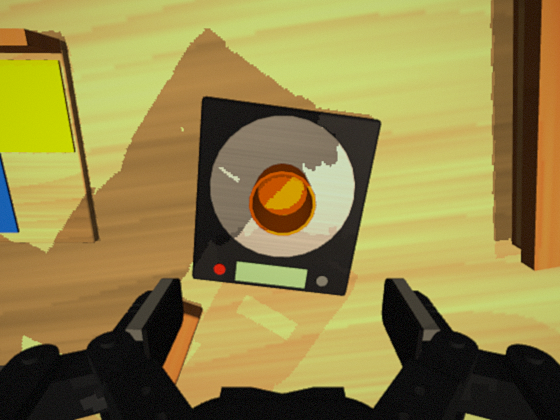

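>>> {"api": "send_rows", "payload": {"rows": [1,-18,1,0,3,-60,3,0,6,-112,5,0,9,-166,5,0,11,-220,5,0]}}

```text
t: 41.55
tool_pos: [0.5313, -0.1276, 0.3811]
ee_rot: [0.998, -0.067, -0.001, -0.0]
wrist_force: [1.0, 0.3, 0.5]
grip_width: 1.004
grip_force: 0.0
```

>>> {"api": "send_rows", "payload": {"rows": [3,-54,0,0,6,-108,0,0,8,-162,0,0,11,-216,0,0,14,-270,0,0]}}

```text
t: 42.18
tool_pos: [0.5807, 0.1383, 0.3811]
ee_rot: [0.998, -0.066, -0.001, 0.0]
wrist_force: [0.8, -1.5, -0.6]
grip_width: 0.999
grip_force: 0.0
```

>>> {"api": "send_rows", "payload": {"rows": [3,-54,0,0,6,-108,0,0,8,-150,0,0,9,-178,0,0,10,-192,0,0]}}

```text
t: 42.8
tool_pos: [0.6159, 0.3266, 0.3807]
ee_rot: [0.998, -0.066, -0.001, 0.001]
wrist_force: [-0.1, -0.7, 0.1]
grip_width: 0.999
grip_force: 0.0
```

>>> {"api": "send_rows", "payload": {"rows": [0,0,0,0,0,0,0,0,0,0,0,0,0,0,0,0,0,0,0,0]}}

```text
t: 43.42
tool_pos: [0.6168, 0.3243, 0.3824]
ee_rot: [0.998, -0.067, 0.0, 0.0]
wrist_force: [0.4, -0.7, -0.9]
grip_width: 1.003
grip_force: 0.0
```

Run:
```python
from h import *
s=state();print(s["t"],s["tool_pos"],s["grip_width"])
print(move(.6168,.3248,.2285,-.133))
```

```text
43.425 [0.61676813 0.32430056 0.382427  ] 1.0027727903268702
[-3.50000e-02 -4.99000e-01  1.53927e+02 -1.00000e-03]
```

>>> {"api": "send_rows", "payload": {"rows": [0,-0.4,10,0,0,-0.4,35,0,0,-0.4,68,0,0,-0.4,98,0,0,-0.4,120,0], "squeeze": 40}}

```text
t: 44.05
tool_pos: [0.6164, 0.3249, 0.2601]
ee_rot: [0.998, -0.067, -0.001, 0.0]
wrist_force: [0.4, 0.1, -0.5]
grip_width: 0.999
grip_force: 0.0
```

>>> {"api": "send_rows", "payload": {"rows": [0,0,14,0,0,0,24,0,0,0,31,0,0,0,34,0,0,0,34,0]}}

```text
t: 44.68
tool_pos: [0.6168, 0.3251, 0.2285]
ee_rot: [0.998, -0.067, 0.0, -0.0]
wrist_force: [-0.1, -0.1, 0.4]
grip_width: 0.998
grip_force: 0.0
```

>>> {"api": "send_rows", "payload": {"rows": [0,0,0,0,0,0,0,0,0,0,0,0,0,0,0,0,0,0,0,0], "hand": 1}}

```text
t: 45.3
tool_pos: [0.6168, 0.325, 0.2289]
ee_rot: [0.998, -0.067, 0.0, -0.0]
wrist_force: [-1.9, -0.8, 5.7]
grip_width: 0.737
grip_force: 43.9
```

>>> {"api": "send_rows", "payload": {"rows": [0,0,0,0,0,0,-10,0,0,0,-40,0,0,0,-80,0,0,0,-115,0]}}

```text
t: 45.92
tool_pos: [0.6166, 0.3251, 0.3447]
ee_rot: [0.998, -0.067, -0.0, 0.0]
wrist_force: [-0.7, -0.0, -3.4]
grip_width: 0.743
grip_force: 45.1
```

>>> {"api": "send_rows", "payload": {"rows": [1.5,10,-10,0,6,40,-15,0,12,80,-15,0,18,125,-15,0,24,167,-15,0]}}

```text
t: 46.55
tool_pos: [0.6179, 0.1543, 0.3569]
ee_rot: [0.998, -0.067, -0.001, 0.0]
wrist_force: [0.7, 0.1, -3.6]
grip_width: 0.739
grip_force: 45.3
```

>>> {"api": "send_rows", "payload": {"rows": [6,41,0,0,12,80,0,0,16,104,0,0,17,115,0,0,17.2,116.4,0,0]}}

```text
t: 47.18
tool_pos: [0.6198, 0.0383, 0.3577]
ee_rot: [0.998, -0.067, -0.001, 0.0]
wrist_force: [-0.4, 0.6, -2.4]
grip_width: 0.74
grip_force: 45.3
```

Run:
```python
from h import *
s=state();print(s["t"],s["tool_pos"],s["grip_width"],s["wrist_force"])
print(move(.62,.0382,.2395,-.133))
```

```text
47.175 [0.61977858 0.03828687 0.35768896] 0.7400923845969444 [-0.3924303   0.56926785 -2.399809  ]
[ 2.31000e-01  5.70000e-02  1.18189e+02 -1.00000e-03]
```

>>> {"api": "send_rows", "payload": {"rows": [0,0,10,0,0,0,35,0,0,0,65,0,0,0,90,0,0,0,106,0]}}

```text
t: 47.8
tool_pos: [0.6197, 0.0396, 0.2505]
ee_rot: [0.998, -0.066, -0.001, 0.0]
wrist_force: [0.4, 0.2, -2.9]
grip_width: 0.735
grip_force: 45.3
```

>>> {"api": "send_rows", "payload": {"rows": [0,0,4,0,0,0,7,0,0,0,9,0,0,0,9.5,0,0,0,10,0]}}

```text
t: 48.42
tool_pos: [0.62, 0.0387, 0.2427]
ee_rot: [0.998, -0.067, 0.0, 0.0]
wrist_force: [-0.1, 0.4, -2.3]
grip_width: 0.741
grip_force: 45.3
```

>>> {"api": "send_rows", "payload": {"rows": [0,0,0.5,0,0,0,1,0,0,0,1.4,0,0,0,1.7,0,0,0,2,0]}}

```text
t: 49.05
tool_pos: [0.6199, 0.0387, 0.2403]
ee_rot: [0.998, -0.067, -0.0, 0.0]
wrist_force: [0.1, -0.2, -3.4]
grip_width: 0.742
grip_force: 45.3
```

>>> {"api": "send_rows", "payload": {"rows": [0,0,0.4,0,0,0,0.8,0,0,0,1.2,0,0,0,1.5,0,0,0,1.5,0]}}

```text
t: 49.68
tool_pos: [0.6199, 0.0386, 0.2399]
ee_rot: [0.998, -0.067, 0.0, 0.0]
wrist_force: [-3.6, 0.1, 9.2]
grip_width: 0.738
grip_force: 46.5
```

>>> {"api": "send_rows", "payload": {"rows": [0,0,-0.5,0,0,0,-0.5,0,0,0,-0.5,0,0,0,-0.5,0,0,0,-0.5,0], "hand": -1}}

```text
t: 50.3
tool_pos: [0.62, 0.0387, 0.2392]
ee_rot: [0.998, -0.067, -0.0, 0.0]
wrist_force: [0.4, -0.3, -0.1]
grip_width: 1.002
grip_force: 0.0
```

>>> {"api": "send_rows", "payload": {"rows": [0,0,-5,0,0,0,-30,0,0,0,-75,0,0,0,-115,0,0,0,-142,0]}}

```text
t: 50.92
tool_pos: [0.6198, 0.0387, 0.3838]
ee_rot: [0.998, -0.067, 0.001, 0.0]
wrist_force: [-0.3, -0.7, 0.1]
grip_width: 1.002
grip_force: 0.0
```

>>> {"api": "send_rows", "payload": {"rows": [-6,-13,0,0,-22,-45,0,0,-44,-91,0,0,-67,-139,0,0,-88,-183,0,0]}}

```text
t: 51.55
tool_pos: [0.5558, 0.2338, 0.3802]
ee_rot: [0.998, -0.066, -0.001, 0.0]
wrist_force: [1.7, -0.1, 0.4]
grip_width: 1.0
grip_force: 0.0
```

>>> {"api": "send_rows", "payload": {"rows": [-18,-37,0,0,-32,-66,0,0,-40,-82,0,0,-42.6,-87.6,0,0,-42.6,-87.6,0,0]}}

```text
t: 52.18
tool_pos: [0.5266, 0.3239, 0.381]
ee_rot: [0.998, -0.067, -0.0, 0.0]
wrist_force: [-0.3, 0.3, 0.5]
grip_width: 1.004
grip_force: 0.0
```

Run:
```python
from h import *
s=state();print(s["t"],s["tool_pos"],s["grip_width"])
print(move(.5264,.3241,.226,-.133))
```

```text
52.175 [0.52657487 0.32394659 0.38101044] 1.0038522197735702
[-1.9400e-01 -1.2900e-01  1.5501e+02 -0.0000e+00]
```

>>> {"api": "send_rows", "payload": {"rows": [0,0,10,0,0,0,35,0,0,0,68,0,0,0,98,0,0,0,120,0]}}

```text
t: 52.8
tool_pos: [0.5266, 0.3232, 0.2593]
ee_rot: [0.998, -0.067, -0.001, 0.0]
wrist_force: [0.7, 0.2, -0.8]
grip_width: 0.998
grip_force: 0.0
```

>>> {"api": "send_rows", "payload": {"rows": [0,0,14,0,0,0,25,0,0,0,32,0,0,0,35,0,0,0,35,0]}}

```text
t: 53.42
tool_pos: [0.5265, 0.3243, 0.2265]
ee_rot: [0.998, -0.067, 0.0, -0.0]
wrist_force: [-0.1, -0.4, -0.1]
grip_width: 0.997
grip_force: 0.0
```

>>> {"api": "send_rows", "payload": {"rows": [0,0,0,0,0,0,0,0,0,0,0,0,0,0,0,0,0,0,0,0], "hand": 1}}

```text
t: 54.05
tool_pos: [0.5265, 0.3243, 0.227]
ee_rot: [0.998, -0.067, 0.0, -0.0]
wrist_force: [-1.1, -1.5, 5.0]
grip_width: 0.689
grip_force: 43.1
```

>>> {"api": "send_rows", "payload": {"rows": [0,0,0,0,0,0,-12,0,0,0,-48,0,0,0,-95,0,0,0,-135,0]}}

```text
t: 54.68
tool_pos: [0.5262, 0.3242, 0.3632]
ee_rot: [0.998, -0.067, 0.0, 0.0]
wrist_force: [0.7, 0.2, -4.9]
grip_width: 0.686
grip_force: 45.2
```

>>> {"api": "send_rows", "payload": {"rows": [4,12,-10,0,13,43,-15,0,27,88,-15,0,41,133,-15,0,55,178,-15,0]}}

```text
t: 55.3
tool_pos: [0.5571, 0.1383, 0.3748]
ee_rot: [0.998, -0.067, -0.001, 0.0]
wrist_force: [0.3, -0.4, -4.2]
grip_width: 0.684
grip_force: 45.2
```

>>> {"api": "send_rows", "payload": {"rows": [14,45,0,0,28,90,0,0,42,135,0,0,56,180,0,0,67,214,0,0]}}

```text
t: 55.92
tool_pos: [0.5949, -0.0831, 0.3747]
ee_rot: [0.998, -0.067, -0.001, -0.0]
wrist_force: [-0.1, -0.1, -4.7]
grip_width: 0.687
grip_force: 45.2
```

>>> {"api": "send_rows", "payload": {"rows": [6,19,0,0,8.2,28,0,0,8.7,29.5,0,0,8.7,29.5,0,0,8.7,29.5,0,0]}}

```text
t: 56.55
tool_pos: [0.6, -0.11, 0.3764]
ee_rot: [0.998, -0.066, 0.0, 0.0]
wrist_force: [0.8, 0.5, -4.7]
grip_width: 0.685
grip_force: 45.2
```

Run:
```python
from h import *
s=state();print(s["t"],s["tool_pos"],s["grip_width"],s["wrist_force"])
print(move(.6,-.111,.237,-.133))
```

```text
56.55 [ 0.59997401 -0.11000172  0.37642862] 0.6846004605086923 [ 0.75603778  0.48455486 -4.74232803]
[1.57000e-01 9.86000e-01 1.39429e+02 1.00000e-03]
```

Expected contact at TCP ≈ 0.238.

>>> {"api": "send_rows", "payload": {"rows": [0,1,10,0,0,1,35,0,0,1,68,0,0,1,98,0,0,1,120,0]}}

```text
t: 57.18
tool_pos: [0.5996, -0.1116, 0.2544]
ee_rot: [0.998, -0.066, -0.001, -0.0]
wrist_force: [0.4, 0.8, -4.1]
grip_width: 0.682
grip_force: 45.2
```

>>> {"api": "send_rows", "payload": {"rows": [0,0,7,0,0,0,12,0,0,0,14,0,0,0,15,0,0,0,15.5,0]}}

```text
t: 57.8
tool_pos: [0.5999, -0.1119, 0.2412]
ee_rot: [0.998, -0.067, 0.0, 0.0]
wrist_force: [0.1, 0.4, -4.5]
grip_width: 0.686
grip_force: 45.2
```

>>> {"api": "send_rows", "payload": {"rows": [0,0,0.5,0,0,0,1,0,0,0,1.4,0,0,0,1.7,0,0,0,2,0]}}

```text
t: 58.42
tool_pos: [0.5999, -0.1119, 0.2388]
ee_rot: [0.998, -0.067, 0.0, 0.0]
wrist_force: [0.0, -1.2, -5.4]
grip_width: 0.682
grip_force: 45.2
```

>>> {"api": "send_rows", "payload": {"rows": [0,0,0.4,0,0,0,0.8,0,0,0,1.2,0,0,0,1.6,0,0,0,1.8,0]}}

```text
t: 59.05
tool_pos: [0.5999, -0.1119, 0.238]
ee_rot: [0.998, -0.067, 0.0, 0.0]
wrist_force: [-3.2, 1.3, 9.3]
grip_width: 0.686
grip_force: 46.4
```

>>> {"api": "send_rows", "payload": {"rows": [0,0,-0.5,0,0,0,-0.5,0,0,0,-0.5,0,0,0,-0.5,0,0,0,-0.5,0], "hand": -1}}

```text
t: 59.68
tool_pos: [0.5999, -0.1119, 0.2375]
ee_rot: [0.998, -0.067, -0.0, 0.0]
wrist_force: [0.0, -0.8, 0.3]
grip_width: 0.999
grip_force: 0.0
```

>>> {"api": "send_rows", "payload": {"rows": [0,0,-5,0,0,0,-30,0,0,0,-75,0,0,0,-115,0,0,0,-142,0]}}

```text
t: 60.3
tool_pos: [0.5997, -0.1118, 0.3819]
ee_rot: [0.998, -0.067, 0.001, 0.0]
wrist_force: [-0.0, -0.9, -0.6]
grip_width: 0.994
grip_force: 0.0
```

>>> {"api": "send_rows", "payload": {"rows": [-10,-18,0,0,-31,-58,0,0,-55,-103,0,0,-80,-149,0,0,-105,-195,0,0]}}

```text
t: 60.92
tool_pos: [0.5202, 0.0973, 0.3787]
ee_rot: [0.998, -0.067, -0.001, 0.0]
wrist_force: [0.6, 0.3, -0.1]
grip_width: 0.997
grip_force: 0.0
```

>>> {"api": "send_rows", "payload": {"rows": [-25,-46,0,0,-50,-93,0,0,-75,-140,0,0,-97,-181,0,0,-110,-205,0,0]}}

```text
t: 61.55
tool_pos: [0.438, 0.3152, 0.3786]
ee_rot: [0.998, -0.066, -0.001, 0.0]
wrist_force: [-0.0, 0.1, 0.3]
grip_width: 1.001
grip_force: 0.0
```

>>> {"api": "send_rows", "payload": {"rows": [-4.3,-8.2,0,0,-4.3,-8.2,0,0,-4.3,-8.2,0,0,-4.3,-8.2,0,0,-4.3,-8.2,0,0]}}

```text
t: 62.18
tool_pos: [0.437, 0.3213, 0.3795]
ee_rot: [0.998, -0.067, 0.0, 0.0]
wrist_force: [0.8, 1.2, -0.1]
grip_width: 1.001
grip_force: 0.0
```

Run:
```python
from h import *
s=state();print(s["t"],s["tool_pos"],s["grip_width"])
print(move(.4367,.3217,.228,-.133))
```

```text
62.175 [0.43701128 0.32134072 0.37950514] 1.0009875872062823
[-3.57000e-01 -3.14000e-01  1.51505e+02 -1.00000e-03]
```

>>> {"api": "send_rows", "payload": {"rows": [-0.3,-0.3,10,0,-0.3,-0.3,35,0,-0.3,-0.3,68,0,-0.3,-0.3,98,0,-0.3,-0.3,120,0]}}

```text
t: 62.8
tool_pos: [0.4362, 0.322, 0.2576]
ee_rot: [0.998, -0.067, -0.001, 0.0]
wrist_force: [-0.1, -0.6, 0.1]
grip_width: 0.995
grip_force: 0.0
```

>>> {"api": "send_rows", "payload": {"rows": [0,0,14,0,0,0,24,0,0,0,29,0,0,0,31.5,0,0,0,31.5,0]}}

```text
t: 63.42
tool_pos: [0.4365, 0.3222, 0.2283]
ee_rot: [0.998, -0.067, 0.0, -0.0]
wrist_force: [-0.2, -0.3, -0.1]
grip_width: 1.0
grip_force: 0.0
```

>>> {"api": "send_rows", "payload": {"rows": [0,0,0,0,0,0,0,0,0,0,0,0,0,0,0,0,0,0,0,0], "hand": 1}}

```text
t: 64.05
tool_pos: [0.4365, 0.3221, 0.2285]
ee_rot: [0.998, -0.067, 0.0, -0.0]
wrist_force: [-0.5, -1.2, 6.0]
grip_width: 0.765
grip_force: 43.7
```

>>> {"api": "send_rows", "payload": {"rows": [0,0,0,0,0,0,-12,0,0,0,-48,0,0,0,-95,0,0,0,-135,0]}}

```text
t: 64.68
tool_pos: [0.4362, 0.3221, 0.365]
ee_rot: [0.998, -0.067, 0.0, -0.0]
wrist_force: [0.5, -0.2, -3.8]
grip_width: 0.762
grip_force: 46.5
```

>>> {"api": "send_rows", "payload": {"rows": [5,12,-10,0,17,41,-15,0,34,83,-15,0,51,126,-15,0,68,168,-15,0]}}

```text
t: 65.3
tool_pos: [0.4814, 0.1446, 0.3768]
ee_rot: [0.998, -0.067, -0.001, 0.0]
wrist_force: [0.3, -0.4, -3.6]
grip_width: 0.764
grip_force: 46.9
```

>>> {"api": "send_rows", "payload": {"rows": [17,43,0,0,34,85,0,0,50,125,0,0,62,152,0,0,66.8,163.5,0,0]}}

```text
t: 65.92
tool_pos: [0.5259, -0.0262, 0.3768]
ee_rot: [0.998, -0.068, -0.001, -0.0]
wrist_force: [-0.4, -0.4, -4.3]
grip_width: 0.765
grip_force: 46.9
```

>>> {"api": "send_rows", "payload": {"rows": [0,0,0,0,0,0,5,0,0,0,15,0,0,0,20,0,0,0,20,0]}}

```text
t: 66.55
tool_pos: [0.526, -0.024, 0.3575]
ee_rot: [0.998, -0.066, -0.0, -0.0]
wrist_force: [-0.0, -0.1, -4.2]
grip_width: 0.762
grip_force: 46.9
```

Run:
```python
from h import *
s=state();print(s["t"],s["tool_pos"],s["grip_width"],s["wrist_force"])
print(move(.5264,-.0247,.239,-.133))
```

```text
66.55 [ 0.52600426 -0.02397409  0.35748335] 0.7623371325122422 [-0.04518397 -0.06157266 -4.18804919]
[  0.488   0.667 118.483   0.   ]
```

Expected contact at TCP ≈ 0.2395.

>>> {"api": "send_rows", "payload": {"rows": [0.4,0.6,10,0,0.4,0.6,35,0,0.4,0.6,65,0,0.4,0.6,90,0,0.4,0.6,106,0]}}

```text
t: 67.18
tool_pos: [0.5263, -0.025, 0.2507]
ee_rot: [0.998, -0.067, -0.0, -0.0]
wrist_force: [-0.1, 0.4, -4.1]
grip_width: 0.764
grip_force: 46.9
```

>>> {"api": "send_rows", "payload": {"rows": [0,0,4,0,0,0,7,0,0,0,9,0,0,0,9.5,0,0,0,10,0]}}

```text
t: 67.8
tool_pos: [0.5264, -0.025, 0.2423]
ee_rot: [0.998, -0.067, 0.0, 0.0]
wrist_force: [-0.7, 0.1, -4.0]
grip_width: 0.762
grip_force: 46.8
```

>>> {"api": "send_rows", "payload": {"rows": [0,0,0.5,0,0,0,1,0,0,0,1.4,0,0,0,1.7,0,0,0,2,0]}}

```text
t: 68.42
tool_pos: [0.5264, -0.025, 0.24]
ee_rot: [0.998, -0.067, 0.0, 0.0]
wrist_force: [0.2, -0.0, -4.5]
grip_width: 0.766
grip_force: 46.8
```

>>> {"api": "send_rows", "payload": {"rows": [0,0,0.4,0,0,0,0.8,0,0,0,1.1,0,0,0,1.4,0,0,0,1.4,0]}}

```text
t: 69.05
tool_pos: [0.5263, -0.0249, 0.2395]
ee_rot: [0.998, -0.067, 0.0, 0.0]
wrist_force: [-3.6, 0.2, 10.6]
grip_width: 0.763
grip_force: 48.1
```

>>> {"api": "send_rows", "payload": {"rows": [0,0,0,0,0,0,0,0,0,0,0,0,0,0,0,0,0,0,0,0], "hand": -1}}

```text
t: 69.68
tool_pos: [0.5264, -0.025, 0.2386]
ee_rot: [0.998, -0.067, -0.0, 0.0]
wrist_force: [-0.1, -0.3, -0.3]
grip_width: 1.001
grip_force: 0.0
```

>>> {"api": "send_rows", "payload": {"rows": [0,0,-5,0,0,0,-30,0,0,0,-75,0,0,0,-115,0,0,0,-145,0]}}

```text
t: 70.3
tool_pos: [0.5262, -0.0249, 0.3858]
ee_rot: [0.998, -0.067, 0.001, 0.0]
wrist_force: [0.5, -0.3, -1.0]
grip_width: 1.001
grip_force: 0.0
```

>>> {"api": "send_rows", "payload": {"rows": [-2,-15,0,0,-8,-55,0,0,-14,-105,0,0,-20,-155,0,0,-24,-190,0,0]}}

```text
t: 70.92
tool_pos: [0.5272, 0.169, 0.3827]
ee_rot: [0.998, -0.066, -0.001, 0.0]
wrist_force: [0.7, -0.3, -0.5]
grip_width: 1.003
grip_force: 0.0
```

>>> {"api": "send_rows", "payload": {"rows": [-3,-40,0,0,-6,-80,0,0,-8,-110,0,0,-10,-125,0,0,-10,-130,0,0]}}

```text
t: 71.55
tool_pos: [0.5349, 0.2973, 0.383]
ee_rot: [0.998, -0.066, -0.0, 0.0]
wrist_force: [-0.5, -0.6, -0.2]
grip_width: 0.999
grip_force: 0.0
```

Run:
```python
from h import *
s=state();p=get_image("top");print(s["t"],s["tool_pos"],s["wrist_force"])
c=cv2.resize(p["pixels"][150:330,240:510],None,fx=2.9,fy=2.9,interpolation=cv2.INTER_CUBIC);cv2.imwrite("pics/c9.png",c[:,:,::-1])
T={"tin":(.5264,-.0247,.12),"jar":(.62,.0382,.115),"cap":(.6,-.111,.12),"pot":(.4916,-.347,.086),"pan":(.4916,-.347,.036)}
for k,v in T.items():print(k,((pix(p,[v])[0]-[240,150]+.5)*2.9-.5).round(1))
```

```text
71.55 [0.53486907 0.29729793 0.3829753 ] [-0.54894424 -0.56312958 -0.24929613]
tin [191.1 265.9]
jar [ 95.  127.9]
cap [320.9 154.5]
pot [674.1 322.4]
pan [646.7 328.6]
```

View pics/c9.png

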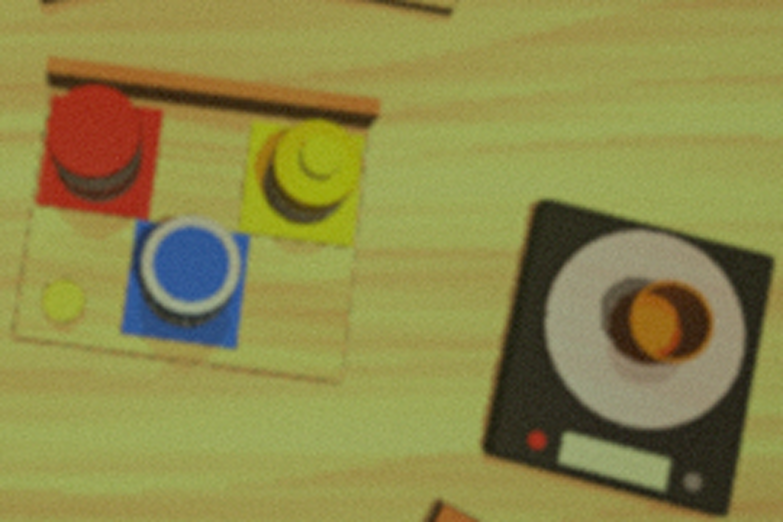

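The last picture shows all four in place: tin lid (190,266), jar lid (96,130), bottle cap (321,158), pot rim (671,321). Each is within about 4 px, roughly 3 mm, of its predicted pixel. I'm handing in.

```bash
python3 -c "
from plant import *
print(sign_off())"
```

```text
the job is handed in; nothing more can be done
None
```

The job is handed in: the tin, bottle and jar stand on their blue, yellow and red pads and the pot stands mid-pan on the scale, all upright and released within about 3 mm of target in the last picture; the sign-off returned no verdict.

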